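# Clamp a spice jar in the capping press and hold the press down on its cap

### The arm

A 7-joint arm with a two-finger parallel gripper is mounted at the origin on the work surface; the furniture and walls round the work are solid. World frame = base frame: x ahead of the robot, y to its left, z up, the work surface at z = 0. Lengths are in m, angles in rad, forces in N, time in s.
With the tool pointing down it reaches from about 0.425 to 0.925 m from the base axis. Payload 6.8 kg.
Tool frame: the origin (TCP) lies between the finger pads; the fingertips stand finger_overhang ahead of it and the grasp point (between the pads) lies 6 mm ahead of it (finger_overhang is the distance from the TCP to the fingertips, in m); z points along the fingers, y is the line along which they close (so a half turn about z gives the same grasp; the last joint's range is limited). The gripper opens to 85 mm and grips with 20 to 120 N. Pads are 22 mm wide; open, the fingers measure 114 mm over their backs; the gripper's body (76 mm by 85 mm) begins 54 mm behind the grasp point. The pads swing forward as they close: fully open they stand 13 mm farther back than shut.
Start: joints at [1.233, 0.477, 0.022, 1.555, -0.011, 1.109, -0.083], TCP at [0.154, -0.657, 0.256] pointing down, gripper open.
Joint ranges: [-2.96, 2.96], [-0.34, 2.1], [-1.41, 1.46], [0.24, 2.44], [-1.37, 4.51], [0.17, 1.92], [-2.96, 2.96]. Speed limits (rad/s): [2.39, 2.39, 3.14, 3.14, 3.14, 3.14, 3.14].

### API

Orientations are given as a unit quaternion [w, x, y, z].
In Python, from station import * gives the robot as it stands.
- The arm moves only by the tool drive_tool, never from a script. Its argument "increments" is a list of rows, each an object of numbers: "claw": the finger opening in m, from 0 to 0.0854; "dx", "dy", "dz": the shift along the tool's x, y, z in m; "wx", "wy", "wz": the turn, a rotation vector about the tool's x, y, z in degrees. A call has 1 to 20 rows; each row shifts and turns the commanded pose from where the row before left it, along the tool's axes as they then stand; what a row does not reach is not made up. A row lasts 1/8 s, in which the tool goes at most 62.5 mm and 10.7 degrees, less where a joint would pass 70% of its speed; a pose out of reach is approached as far as the arm can. A call with a gripper value outside its range is refused whole. The fingers move at their own pace and stop on an object; "newtons" is the grip in N (left out, the last holds). Time passes only in rows, so rows that do not move let the fingers close. It gives the time, the measured TCP pose, the force, the opening and the grip force at its end, in the units of the state.
- get_obs(): the state, without advancing time (a new reading comes with each control period).
- read_camera(name): name is "side" or "top"; returns (picture, depth): 480x640x3 uint8, red, green, blue; 480x640 float32, m along the optical axis (not along the pixel's ray), 0 where there is no reading.
- calibration(name): a dict with "intrinsics" (3x3 intrinsics, pixels), "R" (3x3) and "t" (3): a world point X has camera coordinates R X + t. Camera axes: x right, y down, z forward; pixel columns grow to the right and rows downward; lengths in m; the calibration is good to about 2 mm. A picture is of the moment at which its call begins. calibration takes no time and is no camera call.
- hand_in(): hands the job in; it is judged then, once.
The state is a dict: "t": time; "q": joint angles; "joint_vel": joint speeds; "joint_torque": joint torques, N m; "eef_pos": TCP position; "tool_rot": TCP orientation; "contact_force": force on the tool from outside, world axes, zero at the start; "torque": the same for the moment, N m; "gripper_width": opening from 0.0 (shut) to 1.0 (fully open); "grasp_force": force on a finger pad.
Only numpy, scipy, OpenCV 4.12 (cv2) and the standard library are available. Lean on these libraries where they do the work, as an engineer would, in place of code of your own. Each camera call takes 0.05 s, during which the arm holds its last target. There are 200 camera calls.

### The job

Seal the capped spice jar that stands in the bench capping press: crank the vise handle clockwise until the cushioned jaw clamps the jar firmly in its V-block, then pull the press lever down until the spring foot on the cap has been pushed 8 mm up into its sleeve (the black ring on its stem then meets the sleeve), so that the pressure-sensitive liner in the cap can bond. The program finishes while still holding the lever down there; leave the two other spice jars where they stand.

Things in the scene. Friction and masses are not known exactly. Their poses are not given: they have to be found in the camera images.
- press: grey cast bench capping press, fixed: base 190 x 200 x 18 mm, C-frame 257 mm high (column behind the nest, head above it, reaching 30 mm in front and 35 mm to each side of the ram axis, underside 187 mm up). Origin on the table below the ram axis; x points from the nest to the column (away from the robot at yaw 0), y to its left (vise crank's side), z up. The lever is on the right
- nest (a point): centre of the jar's place on top of the base plate, 18 mm above the table and on the ram axis; a jar pushed into the V-block (which lies on its -y side, 66 mm above the table at its top) stands centred here within about 2 mm
- jar: the spice jar to be sealed: clear, 45 mm in diameter with a red cap just as wide, 106 mm tall, 0.11 kg; it stands loose on the base plate, a few mm off its place; origin at the centre of its underside, z up
- crank_hub (a point): point on the axis of the vise screw, level (in the press's y) with the middle of the crank's grip, 60 mm above the table, 150 mm to the press's left of the ram axis. The screw axis runs along the press's y
- crank_grip (a point): middle of the crank's freely spinning grip: black, 42 mm long along the press's y, 17 mm thick, orbiting 30 mm from the screw axis. The crank arm (8 mm thick) is on the press side of it, 22 to 30 mm from this point; the hub beside it is 21 mm thick and nothing stands over the crank
- crank (a joint): turn of the vise crank, rad: 0 = jaw fully back, grip straight above the screw axis; grows clockwise seen from the crank's end (grip goes from the top to the press's -x, then down); 8 mm of jaw travel per turn. The jaw meets a jar seated in the V-block at about 12 to 13 and clamps it firmly by about 14.5 to 15; the screw stops at 16.5. Takes about 2 N at the grip; stays where it is left
- jaw_pad (a joint): how far the jaw's face, a smooth nylon plate on a rubber cushion, is pressed in, in m: 0 = not clamping, yields 1 mm per 5 N up to 6 mm; 2 mm and more is a firm clamp
- lever_knob: black ball, 29 mm in diameter, at the front end of the press lever; origin at its centre. At rest it is about 317 mm above the table; the lever's 12 mm rod leaves it towards the pivot
- lever_pivot (a point): point on the lever's pivot axis in the plane in which the ball swings, 220 mm above the table; 170 mm from the ball's centre. The axis runs along the press's y
- lever (a joint): turn of the press lever, rad: 0 = at rest, 35 degrees above level, pointing to the press's -x; grows as the ball is pulled down, stop at 1.25. A spring returns it: about 2.5 N at the ball at first, 8 N at the working position. The ram comes down 20 mm per rad; the foot meets the cap at about 0.55 and is pushed in 8 mm at about 0.95
- foot (a joint): how far the spring foot is pushed up into its sleeve at the ram's end, in m: 0 = fully out, 0.008 = wanted, 0.015 = limit. It yields 1 mm per 2 N
- foot_disc: the foot's round pressure disc above the jar's cap, 42 mm in diameter, 9 mm thick, rubber underneath; origin at the centre of its underside
- next_jar: another spice jar of the same kind, standing on the table to the right of the press; origin at the centre of its underside; to be left alone
- spare_jar: a third spice jar of the same kind, standing on the table to the right of the press; origin at the centre of its underside; to be left alone
There are look-alikes about, which are no part of the job. Leave any yellow look-alike of the jar alone.

How it is judged:
By the outcome, as a careful person would: the job done as asked, in the order asked, and still so for the second after the job is handed in, while the arm keeps its last pose, push and grip.
It also fails if it takes over 69 s, if anything falls off the work surface, if the arm or the gripper's body presses on something with over 40 N, if the wrist force passes 120 N, or if a joint passes its speed limit or range.

## Working session

There is one attempt and no reset: what is moved stays moved. The work goes in short steps, Python scripts to look and compute and a tool call to move; the robot and the scene stay as the last step left them, time stands still between calls to the robot, and variables do not carry over. Pictures are saved under pics/ and viewed, at most 10 in all, crops included, and the job is handed in when it is done.

Besides the shell and the picture viewer there is one more tool, called after ">>>" as name(argument=value, ...) on one line, values as JSON. drive_tool: Moves the arm, as the interface text tells. Its arguments: {"type":"object","properties":{"increments":{"type":"array","items":{"type":"object","properties":{"claw":{"type":"number"},"dx":{"type":"number"},"dy":{"type":"number"},"dz":{"type":"number"},"wx":{"type":"number"},"wy":{"type":"number"},"wz":{"type":"number"}}}},"newtons":{"type":"number"}},"required":["increments"]}

```bash
mkdir -p pics; python3 - <<'E'
from station import *
import cv2,numpy as np
o=get_obs();print({k:np.round(v,3) for k,v in o.items()})
for n in("top","side"):
    p,d=read_camera(n);np.savez(f"{n}0.npz",p=p,d=d);cv2.imwrite(f"pics/{n}0.png",p[:,:,::-1])
    c=calibration(n);print(n,c)
try: print(finger_overhang)
except Exception as e: print(e)
E
ls
```

```text
{'t': np.float64(0.0), 'q': array([ 1.233,  0.478,  0.022,  1.556, -0.012,  1.109, -0.083]), 'joint_vel': array([-0.001, -0.002,  0.002,  0.   ,  0.001, -0.001,  0.001]), 'joint_torque': array([ 0.0000e+00, -5.9645e+01,  1.6080e+00, -2.8120e+01,  1.3000e-02,
        9.0000e-03, -0.0000e+00]), 'eef_pos': array([ 0.154, -0.657,  0.255]), 'tool_rot': array([-0.001,  0.993,  0.115, -0.   ]), 'contact_force': array([-0.794,  0.313, -0.585]), 'torque': array([ 0.012, -0.011, -0.013]), 'grasp_force': np.float64(0.0), 'gripper_width': np.float64(1.002)}
top {'intrinsics': array([[483.46511768,   0.        , 324.49278504],
       [  0.        , 483.46511768, 246.67748034],
       [  0.        ,   0.        ,   1.        ]]), 'R': array([[ 0.02800291, -0.99960156,  0.00354386],
       [-0.98404463, -0.02818992, -0.1756744 ],
       [ 0.17570431,  0.00143208, -0.98444195]]), 't': array([-0.17270636,  0.55929417,  1.20649214])}
side {'intrinsics': array([[533.08738695,   0.        , 318.45765265],
       [  0.        , 533.08738695, 242.08637847],
       [  0.        ,   0.        ,   1.        ]]), 'R': array([[ 0.99990339,  0.01356959,  0.00301154],
       [ 0.00928127, -0.49052191, -0.87137943],
       [-0.01034704,  0.8713232 , -0.49060047]]), 't': array([-0.54338726,  0.0764012 ,  1.40993723])}
0.025
pics
side0.npz
top0.npz
```

View pics/top0.png

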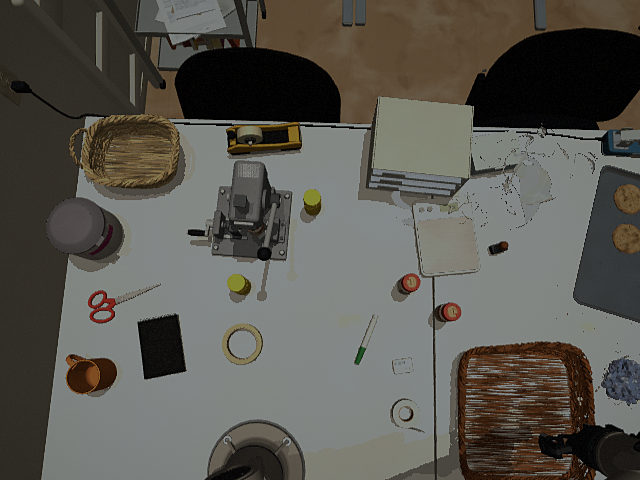

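View pics/side0.png

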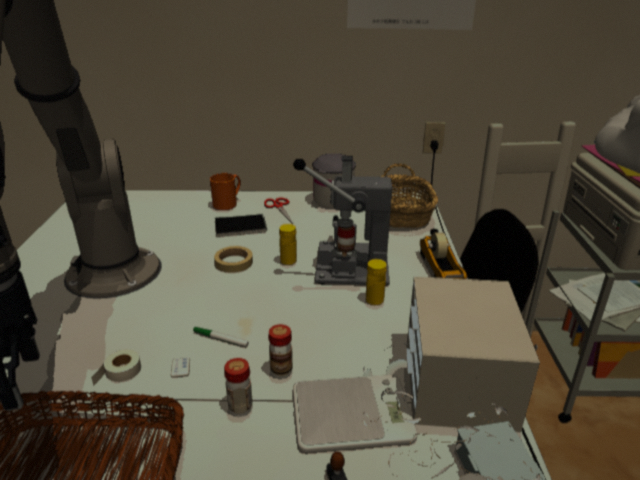

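The top view shows the press at about (252,215), its lever ball at (264,253) and crank grip at (198,233). The red-capped next and spare jars are at (409,283) and (450,312). The yellow look-alikes are at (312,202) and (238,285), and the jar to seal, red-capped, is in the press (side view, 345,232).

```bash
cat > h.py <<'E'
import numpy as np,cv2
from station import *
def cloud(n,p=None,d=None):
    if d is None: p,d=read_camera(n)
    c=calibration(n);K=c["intrinsics"];v,u=np.mgrid[:480,:640]
    X=np.stack([(u-K[0,2])/K[0,0]*d,(v-K[1,2])/K[1,1]*d,d],-1)
    W=(X-c["t"])@c["R"]; W[d==0]=np.nan
    return p,W
def proj(n,X):
    c=calibration(n);x=np.atleast_2d(X)@c["R"].T+c["t"];x=x@c["intrinsics"].T;return x[:,:2]/x[:,2:]
E
python3 - <<'E'
from h import *
z=np.load("top0.npz");p,W=cloud("top",z["p"],z["d"])
m=(np.abs(W[...,2]-.018)<.007); m[:175]=0;m[265:]=0;m[:,:205]=0;m[:,296:]=0
q=W[m][:,:2].astype(np.float32); 
r=cv2.minAreaRect(q);print("base",r,len(q))
for nm,(u0,u1,v0,v1),zr in [("ball",(254,276,243,264),(.28,.36)),("crank",(180,214,222,245),(.03,.12)),("jarY1",(300,325,188,218),(.08,.12)),("jarY2",(226,252,272,298),(.08,.12)),("lever",(255,285,195,245),(.2,.4)),("colhead",(225,275,160,235),(.24,.27))]:
    S=W[v0:v1,u0:u1].reshape(-1,3);S=S[(S[:,2]>zr[0])&(S[:,2]<zr[1])]
    print(nm,len(S),S.mean(0).round(4),S.min(0).round(3),S.max(0).round(3))
    if nm=="colhead":print(cv2.minAreaRect(S[:,:2].astype(np.float32)))
z=np.load("side0.npz");p2,W=cloud("side",z["p"],z["d"])
S=W[155:173,292:308].reshape(-1,3);S=S[S[:,2]>.25];print("ball side",S.mean(0),S.min(0),S.max(0))
g=np.hstack([cv2.resize(p[150:275,175:325],(400,333),interpolation=2),cv2.resize(p2[150:290,280:430],(357,333),interpolation=2)])
cv2.imwrite("pics/c1.png",np.clip(g[:,:,::-1].astype(float)*1.6,0,255))
E
```

```text
base ((0.6326560974121094, 0.0410367026925087), (0.2002258002758026, 0.19042301177978516), 87.34429931640625) 2065
ball 185 [ 0.5003 -0.0355  0.3247] [ 0.485 -0.048  0.302] [ 0.523 -0.021  0.334]
crank 209 [0.5932 0.1584 0.0745] [0.578 0.126 0.06 ] [0.617 0.197 0.086]
jarY1 269 [ 0.6784 -0.1211  0.1043] [ 0.658 -0.142  0.081] [ 0.703 -0.099  0.113]
jarY2 279 [0.4587 0.0564 0.1052] [0.438 0.035 0.085] [0.48  0.079 0.113]
lever 666 [ 0.6012 -0.0258  0.2507] [ 0.519 -0.053  0.201] [0.651 0.003 0.311]
colhead 1897 [0.6449 0.0145 0.2552] [ 0.57  -0.045  0.24 ] [0.72 0.06 0.27]
((0.645257830619812, 0.008943386375904083), (0.15288135409355164, 0.10216992348432541), 2.7260546684265137)
ball side [ 0.50106411 -0.04155303  0.31724303] [ 0.48457976 -0.05032394  0.29869257] [ 0.51689619 -0.02814677  0.32960054][ WARN:0@0.597] global loadsave.cpp:1063 imwrite_ Unsupported depth image for selected encoder is fallbacked to CV_8U.
```

View pics/c1.png

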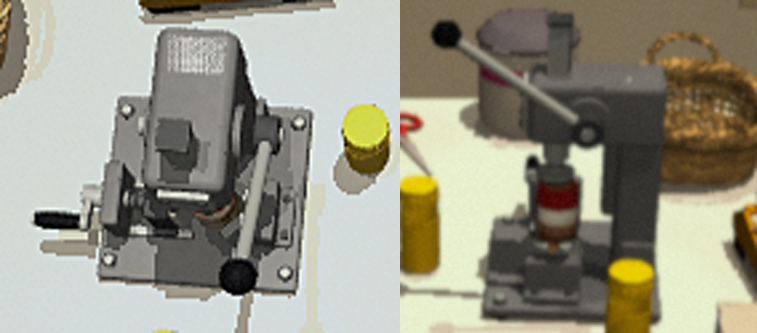

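```bash
python3 - <<'E'
from h import *
z=np.load("top0.npz");p,W=cloud("top",z["p"],z["d"])
zs=np.load("side0.npz");_,V=cloud("side",zs["p"],zs["d"])
# base edges: outer extent per row/col
m=(np.abs(W[...,2]-.018)<.006)&(W[...,0]>.5)&(W[...,0]<.75)&(W[...,1]>-.1)&(W[...,1]<.16)
n,l,st,_=cv2.connectedComponentsWithStats(m.astype(np.uint8));k=1+st[1:,4].argmax()
q=np.concatenate([W[m][:,:2]])
def edge(ax,sgn):
    o=1-ax;b=np.round(q[:,o]/.005);pts=[]
    for i in np.unique(b):
        s=q[b==i]; pts.append(s[(sgn*s[:,ax]).argmax()])
    pts=np.array(pts); c=np.polyfit(pts[:,o],pts[:,ax],1)
    for _ in range(6):
        r=pts[:,ax]-np.polyval(c,pts[:,o]);g=np.abs(r)<max(.004,.6*r.std());c=np.polyfit(pts[g,o],pts[g,ax],1)
    return np.degrees(np.arctan(c[0])).round(2),c.round(4),g.sum()
print("front",edge(0,-1));print("left",edge(1,1));print("right",edge(1,-1));print("back",edge(0,1))
# head top
m=(np.abs(W[...,2]-.257)<.006)&(W[...,0]>.5)&(W[...,0]<.8)&(np.abs(W[...,1])<.1)
n,l,st,_=cv2.connectedComponentsWithStats(m.astype(np.uint8));k=1+st[1:,4].argmax();print("headtop",cv2.minAreaRect(W[l==k][:,:2].astype(np.float32)),st[k])
# lever rod line in top
for nm,C in(("top",W),("side",V)):
    S=C.reshape(-1,3);s=S[(S[:,2]>.245)&(S[:,2]<.345)&(S[:,0]>.47)&(S[:,0]<.62)&(S[:,1]<-.015)&(S[:,1]>-.06)]
    rod=s[(s[:,0]>.525)];c=np.polyfit(rod[:,0],rod[:,1],1);cz=np.polyfit(rod[:,0],rod[:,2],1)
    print(nm,"rod yaw",np.degrees(np.arctan(c[0])),c,"slope",np.degrees(np.arctan(cz[0])),len(rod))
    b=s[s[:,0]<.517]
    from scipy.optimize import least_squares
    f=least_squares(lambda a:np.linalg.norm(b-a,axis=1)-.0145,[.5,-.037,.317],loss="soft_l1",f_scale=.002);print("ball",f.x,len(b))
s=W[222:246,178:222].reshape(-1,3)
for u in range(184,222,3):
    s=W[222:248,u:u+3].reshape(-1,3);s=s[s[:,2]>.045]
    if len(s):print(u,len(s),s.mean(0).round(4),s[:,0].min().round(3),s[:,0].max().round(3),s[:,2].max().round(3))
E
```

```text
front (np.float64(3.03), array([0.0529, 0.5364]), np.int64(35))
left (np.float64(-1.09), array([-0.0191,  0.1452]), np.int64(35))
right (np.float64(-2.84), array([-0.0496, -0.0267]), np.int64(38))
back (np.float64(-48.39), array([-1.126 ,  0.6687]), np.int64(28))
headtop ((0.6494948267936707, 0.019471822306513786), (0.06923829764127731, 0.14072036743164062), 87.48330688476562) [ 228  160   36   62 1570]
top rod yaw -2.4499123748354954 [-0.04278512 -0.01416779] slope -34.83410970131186 183
ball [ 0.49945811 -0.03440016  0.31773495] 169
side rod yaw -0.8130011147255941 [-0.0141905  -0.03252265] slope -34.06063210914623 209
ball [ 0.49926084 -0.03366157  0.31474675] 148
187 15 [0.5885 0.1928 0.0749] 0.583 0.595 0.079
190 20 [0.5881 0.1852 0.0755] 0.58 0.596 0.081
193 21 [0.588  0.1778 0.075 ] 0.581 0.596 0.082
196 20 [0.5877 0.17   0.0756] 0.581 0.598 0.085
199 18 [0.5868 0.1619 0.0767] 0.581 0.594 0.083
202 18 [0.5874 0.1547 0.075 ] 0.581 0.594 0.078
205 37 [0.5949 0.1471 0.0745] 0.578 0.616 0.081
208 30 [0.603  0.1427 0.0686] 0.581 0.617 0.076
211 30 [0.6019 0.1317 0.0769] 0.585 0.616 0.086
214 42 [0.5972 0.123  0.0818] 0.583 0.614 0.088
217 45 [0.5967 0.116  0.0792] 0.583 0.615 0.088
220 40 [0.6019 0.1123 0.0633] 0.584 0.618 0.08
```

Press yaw is about -2.6° and the ram is at (0.609, 0.021). The crank hub is at about (0.616, 0.171, 0.06), and the grip, at (0.588, 0.174, 0.071), puts the crank at about 1.2 rad. The ball is at (0.499, -0.034, 0.317). First I raise and turn the tool, then travel.

>>> drive_tool(increments=[{"dz":-0.03,"wz":-10.6,"claw":0.05},{"dz":-0.03,"wz":-10.6,"claw":0.05},{"dz":-0.03,"wz":-10.6,"claw":0.05},{"dz":-0.03,"wz":-10.6,"claw":0.05},{"dz":-0.03,"wz":-10.6,"claw":0.05},{"dz":-0.03,"wz":-10.6,"claw":0.05},{"dz":-0.03,"wz":-10.6,"claw":0.05},{"dx":0.0425,"dy":0.02},{"dx":0.0425,"dy":0.02},{"dx":0.0425,"dy":0.02},{"dx":0.0425,"dy":0.02},{"dx":0.0425,"dy":0.02},{"dx":0.0425,"dy":0.02},{"dx":0.0425,"dy":0.02},{"dx":0.0425,"dy":0.02},{"dx":0.0425,"dy":0.02},{"dx":0.0425,"dy":0.02},{"dx":0.0425,"dy":0.02},{"dx":0.0425,"dy":0.02}], newtons=30)

```text
schema error: expected keys claw, dx, dy, dz, wx, wy, wz
```

>>> drive_tool(increments=[{"claw":0.05,"dx":0,"dy":0,"dz":-0.03,"wx":0,"wy":0,"wz":-10.6},{"claw":0.05,"dx":0,"dy":0,"dz":-0.03,"wx":0,"wy":0,"wz":-10.6},{"claw":0.05,"dx":0,"dy":0,"dz":-0.03,"wx":0,"wy":0,"wz":-10.6},{"claw":0.05,"dx":0,"dy":0,"dz":-0.03,"wx":0,"wy":0,"wz":-10.6},{"claw":0.05,"dx":0,"dy":0,"dz":-0.03,"wx":0,"wy":0,"wz":-10.6},{"claw":0.05,"dx":0,"dy":0,"dz":-0.03,"wx":0,"wy":0,"wz":-10.6},{"claw":0.05,"dx":0,"dy":0,"dz":-0.03,"wx":0,"wy":0,"wz":-10.6},{"claw":0.05,"dx":0.0425,"dy":0.02,"dz":0,"wx":0,"wy":0,"wz":0},{"claw":0.05,"dx":0.0425,"dy":0.02,"dz":0,"wx":0,"wy":0,"wz":0},{"claw":0.05,"dx":0.0425,"dy":0.02,"dz":0,"wx":0,"wy":0,"wz":0},{"claw":0.05,"dx":0.0425,"dy":0.02,"dz":0,"wx":0,"wy":0,"wz":0},{"claw":0.05,"dx":0.0425,"dy":0.02,"dz":0,"wx":0,"wy":0,"wz":0},{"claw":0.05,"dx":0.0425,"dy":0.02,"dz":0,"wx":0,"wy":0,"wz":0},{"claw":0.05,"dx":0.0425,"dy":0.02,"dz":0,"wx":0,"wy":0,"wz":0},{"claw":0.05,"dx":0.0425,"dy":0.02,"dz":0,"wx":0,"wy":0,"wz":0},{"claw":0.05,"dx":0.0425,"dy":0.02,"dz":0,"wx":0,"wy":0,"wz":0}], newtons=30)

```text
t: 2.1
eef_pos: [0.3515, -0.2819, 0.466]
tool_rot: [-0.0, 0.723, 0.691, -0.0]
contact_force: [1.2, 0.2, 0.7]
gripper_width: 0.582
grasp_force: 0.0
```

>>> drive_tool(increments=[{"claw":0.05,"dx":0.0425,"dy":0.0195,"dz":0,"wx":0,"wy":0,"wz":0},{"claw":0.05,"dx":0.0425,"dy":0.0195,"dz":0,"wx":0,"wy":0,"wz":0},{"claw":0.05,"dx":0.0425,"dy":0.0195,"dz":0,"wx":0,"wy":0,"wz":0},{"claw":0.05,"dx":0.0425,"dy":0.0195,"dz":0,"wx":0,"wy":0,"wz":0},{"claw":0.05,"dx":0.0425,"dy":0.0195,"dz":0,"wx":0,"wy":0,"wz":0},{"claw":0.05,"dx":0.0425,"dy":0.0195,"dz":0,"wx":0,"wy":0,"wz":0},{"claw":0.05,"dx":0.0425,"dy":0.0195,"dz":0,"wx":0,"wy":0,"wz":0},{"claw":0.05,"dx":0.0425,"dy":0.0195,"dz":0,"wx":0,"wy":0,"wz":0},{"claw":0.05,"dx":0.0425,"dy":0.0195,"dz":0,"wx":0,"wy":0,"wz":0},{"claw":0.05,"dx":0.0425,"dy":0.0195,"dz":0,"wx":0,"wy":0,"wz":0},{"claw":0.05,"dx":0.0425,"dy":0.0195,"dz":0,"wx":0,"wy":0,"wz":0},{"claw":0.05,"dx":0,"dy":0,"dz":0.05,"wx":0,"wy":0,"wz":0},{"claw":0.05,"dx":0,"dy":0,"dz":0.05,"wx":0,"wy":0,"wz":0},{"claw":0.05,"dx":0,"dy":0,"dz":0.05,"wx":0,"wy":0,"wz":0},{"claw":0.05,"dx":0,"dy":0,"dz":0.05,"wx":0,"wy":0,"wz":0},{"claw":0.05,"dx":0,"dy":0,"dz":0.05,"wx":0,"wy":0,"wz":0},{"claw":0.05,"dx":0,"dy":0,"dz":0.05,"wx":0,"wy":0,"wz":0},{"claw":0.05,"dx":0,"dy":0,"dz":0,"wx":0,"wy":0,"wz":0}])

```text
t: 4.35
eef_pos: [0.5844, 0.1721, 0.1624]
tool_rot: [-0.002, 0.723, 0.691, -0.004]
contact_force: [0.6, -0.2, 0.0]
gripper_width: 0.581
grasp_force: 0.0
```

>>> drive_tool(increments=[{"claw":0.05,"dx":0.008,"dy":0.003,"dz":0.02,"wx":0,"wy":0,"wz":0},{"claw":0.05,"dx":0,"dy":0,"dz":0.025,"wx":0,"wy":0,"wz":0},{"claw":0.05,"dx":0,"dy":0,"dz":0.025,"wx":0,"wy":0,"wz":0},{"claw":0.05,"dx":0,"dy":0,"dz":0.015,"wx":0,"wy":0,"wz":0},{"claw":0.05,"dx":0,"dy":0,"dz":0,"wx":0,"wy":0,"wz":0},{"claw":0.01,"dx":0,"dy":0,"dz":0,"wx":0,"wy":0,"wz":0},{"claw":0.01,"dx":0,"dy":0,"dz":0,"wx":0,"wy":0,"wz":0},{"claw":0.01,"dx":0,"dy":0,"dz":0,"wx":0,"wy":0,"wz":0},{"claw":0.01,"dx":0,"dy":0,"dz":0,"wx":0,"wy":0,"wz":0}], newtons=30)

```text
t: 5.48
eef_pos: [0.5889, 0.1822, 0.0818]
tool_rot: [-0.001, 0.723, 0.691, -0.001]
contact_force: [-4.7, 0.5, 1.5]
gripper_width: 0.181
grasp_force: 29.3
```

```bash
python3 - <<'E'
from h import *
o=get_obs();print({k:np.round(o[k],4) for k in("t","q","eef_pos","contact_force","torque","gripper_width","grasp_force")})
p,_=read_camera("top");p2,_=read_camera("side")
g=np.hstack([cv2.resize(p[150:275,165:315],(400,333),interpolation=2),cv2.resize(p2[130:290,280:430],(312,333),interpolation=2)])
cv2.imwrite("pics/c2.png",np.clip(g[:,:,::-1].astype(float)*1.6,0,255).astype(np.uint8))
E
```

```text
{'t': np.float64(5.475), 'q': array([ 0.1299,  0.7105, -0.7396,  1.7901,  0.6036,  0.8837, -0.9335]), 'eef_pos': array([0.5889, 0.1822, 0.0818]), 'contact_force': array([-4.6943,  0.527 ,  1.4684]), 'torque': array([ 0.114 ,  1.1033, -0.0625]), 'gripper_width': np.float64(0.181), 'grasp_force': np.float64(29.2982)}
```

View pics/c2.png

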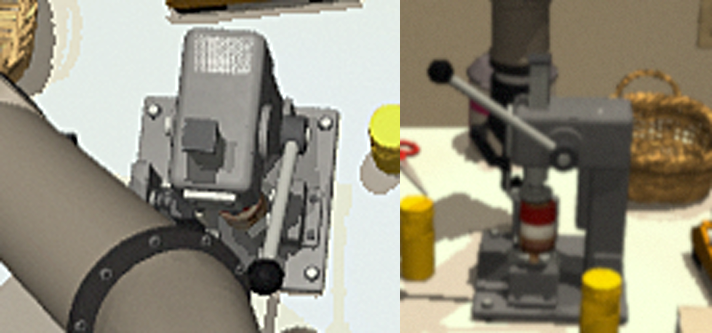

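Grip is held (29 N). I compute the orbit rows.

```bash
python3 -c "
import numpy as np
t=np.radians(66+20*np.arange(19));y=-30*np.sin(t);z=-30*np.cos(t)
for a,b,c in zip(np.diff(y),np.diff(z),t[1:]):print(round(a,1),round(b,1),round(np.degrees(c)))"
```

```text
-2.5 10.1 86
1.1 10.4 106
4.6 9.4 126
7.5 7.2 146
9.5 4.2 166
10.4 0.7 186
10.0 -2.9 206
8.4 -6.1 226
5.8 -8.6 246
2.5 -10.1 266
-1.1 -10.4 286
-4.6 -9.4 306
-7.5 -7.2 326
-9.5 -4.2 346
-10.4 -0.7 366
-10.0 2.9 386
-8.4 6.1 406
-5.8 8.6 426
```

>>> drive_tool(increments=[{"claw":0.01,"dx":0,"dy":-0.0025,"dz":0.0101,"wx":0,"wy":0,"wz":0},{"claw":0.01,"dx":0,"dy":0.0011,"dz":0.0104,"wx":0,"wy":0,"wz":0},{"claw":0.01,"dx":0,"dy":0.0046,"dz":0.0094,"wx":0,"wy":0,"wz":0},{"claw":0.01,"dx":0,"dy":0.0075,"dz":0.0072,"wx":0,"wy":0,"wz":0},{"claw":0.01,"dx":0,"dy":0.0095,"dz":0.0042,"wx":0,"wy":0,"wz":0},{"claw":0.01,"dx":0,"dy":0,"dz":0,"wx":0,"wy":0,"wz":0}])

```text
t: 6.32
eef_pos: [0.6129, 0.181, 0.0403]
tool_rot: [0.0, 0.724, 0.69, 0.002]
contact_force: [1.8, 2.1, -0.4]
gripper_width: 0.182
grasp_force: 29.5
```

>>> drive_tool(increments=[{"claw":0.01,"dx":0,"dy":0.0104,"dz":0.0007,"wx":0,"wy":0,"wz":0},{"claw":0.01,"dx":0,"dy":0.01,"dz":-0.0029,"wx":0,"wy":0,"wz":0},{"claw":0.01,"dx":0,"dy":0.0084,"dz":-0.0061,"wx":0,"wy":0,"wz":0},{"claw":0.01,"dx":0,"dy":0.0058,"dz":-0.0086,"wx":0,"wy":0,"wz":0},{"claw":0.01,"dx":0,"dy":0.0025,"dz":-0.0101,"wx":0,"wy":0,"wz":0},{"claw":0.01,"dx":0,"dy":0,"dz":0,"wx":0,"wy":0,"wz":0}])

```text
t: 7.08
eef_pos: [0.6463, 0.1793, 0.0673]
tool_rot: [-0.001, 0.723, 0.691, -0.001]
contact_force: [-4.7, 2.3, 0.6]
gripper_width: 0.186
grasp_force: 29.9
```

>>> drive_tool(increments=[{"claw":0.01,"dx":0,"dy":-0.0011,"dz":-0.0104,"wx":0,"wy":0,"wz":0},{"claw":0.01,"dx":0,"dy":-0.0046,"dz":-0.0094,"wx":0,"wy":0,"wz":0},{"claw":0.01,"dx":0,"dy":-0.0075,"dz":-0.0072,"wx":0,"wy":0,"wz":0},{"claw":0.01,"dx":0,"dy":-0.0095,"dz":-0.0042,"wx":0,"wy":0,"wz":0},{"claw":0.01,"dx":0,"dy":0,"dz":0,"wx":0,"wy":0,"wz":0}])

```text
t: 7.7
eef_pos: [0.6244, 0.1803, 0.0991]
tool_rot: [0.0, 0.723, 0.691, 0.0]
contact_force: [-2.0, 4.0, -0.6]
gripper_width: 0.183
grasp_force: 30.1
```

>>> drive_tool(increments=[{"claw":0.01,"dx":0,"dy":-0.0104,"dz":-0.0007,"wx":0,"wy":0,"wz":0},{"claw":0.01,"dx":0,"dy":-0.01,"dz":0.0029,"wx":0,"wy":0,"wz":0},{"claw":0.01,"dx":0,"dy":-0.0084,"dz":0.0061,"wx":0,"wy":0,"wz":0},{"claw":0.01,"dx":0,"dy":-0.0058,"dz":0.0086,"wx":0,"wy":0,"wz":0},{"claw":0.01,"dx":0,"dy":-0.0025,"dz":0.0101,"wx":0,"wy":0,"wz":0},{"claw":0.01,"dx":0,"dy":0.0011,"dz":0.0104,"wx":0,"wy":0,"wz":0},{"claw":0.01,"dx":0,"dy":0.0046,"dz":0.0094,"wx":0,"wy":0,"wz":0},{"claw":0.01,"dx":0,"dy":0.0075,"dz":0.0072,"wx":0,"wy":0,"wz":0},{"claw":0.01,"dx":0,"dy":0.0095,"dz":0.0042,"wx":0,"wy":0,"wz":0},{"claw":0.01,"dx":0,"dy":0,"dz":0,"wx":0,"wy":0,"wz":0}])

```text
t: 8.95
eef_pos: [0.6126, 0.1809, 0.0403]
tool_rot: [0.0, 0.723, 0.69, 0.001]
contact_force: [1.4, 5.6, -1.1]
gripper_width: 0.181
grasp_force: 30.1
```

>>> drive_tool(increments=[{"claw":0.01,"dx":0,"dy":0.0104,"dz":0.0007,"wx":0,"wy":0,"wz":0},{"claw":0.01,"dx":0,"dy":0.01,"dz":-0.0029,"wx":0,"wy":0,"wz":0},{"claw":0.01,"dx":0,"dy":0.0084,"dz":-0.0061,"wx":0,"wy":0,"wz":0},{"claw":0.01,"dx":0,"dy":0.0058,"dz":-0.0086,"wx":0,"wy":0,"wz":0},{"claw":0.01,"dx":0,"dy":0.0025,"dz":-0.0101,"wx":0,"wy":0,"wz":0},{"claw":0.01,"dx":0,"dy":-0.0011,"dz":-0.0104,"wx":0,"wy":0,"wz":0},{"claw":0.01,"dx":0,"dy":-0.0046,"dz":-0.0094,"wx":0,"wy":0,"wz":0},{"claw":0.01,"dx":0,"dy":-0.0075,"dz":-0.0072,"wx":0,"wy":0,"wz":0},{"claw":0.01,"dx":0,"dy":-0.0095,"dz":-0.0042,"wx":0,"wy":0,"wz":0},{"claw":0.01,"dx":0,"dy":0,"dz":0,"wx":0,"wy":0,"wz":0}])

```text
t: 10.2
eef_pos: [0.6253, 0.1803, 0.0988]
tool_rot: [0.0, 0.723, 0.691, 0.0]
contact_force: [-0.7, 6.4, 1.4]
gripper_width: 0.182
grasp_force: 30.3
```

>>> drive_tool(increments=[{"claw":0.01,"dx":0,"dy":-0.0104,"dz":-0.0007,"wx":0,"wy":0,"wz":0},{"claw":0.01,"dx":0,"dy":-0.01,"dz":0.0029,"wx":0,"wy":0,"wz":0},{"claw":0.01,"dx":0,"dy":-0.0084,"dz":0.0061,"wx":0,"wy":0,"wz":0},{"claw":0.01,"dx":0,"dy":-0.0058,"dz":0.0086,"wx":0,"wy":0,"wz":0},{"claw":0.01,"dx":0,"dy":-0.0025,"dz":0.0101,"wx":0,"wy":0,"wz":0},{"claw":0.01,"dx":0,"dy":0.0011,"dz":0.0104,"wx":0,"wy":0,"wz":0},{"claw":0.01,"dx":0,"dy":0,"dz":0,"wx":0,"wy":0,"wz":0}])

```text
t: 11.08
eef_pos: [0.5883, 0.1821, 0.0597]
tool_rot: [-0.001, 0.723, 0.691, -0.001]
contact_force: [-3.1, 5.3, -4.0]
gripper_width: 0.182
grasp_force: 29.9
```

>>> drive_tool(increments=[{"claw":0.01,"dx":0,"dy":0.0046,"dz":0.0094,"wx":0,"wy":0,"wz":0},{"claw":0.01,"dx":0,"dy":0.0075,"dz":0.0072,"wx":0,"wy":0,"wz":0},{"claw":0.01,"dx":0,"dy":0.0046,"dz":0.0025,"wx":0,"wy":0,"wz":0},{"claw":0.01,"dx":0,"dy":0,"dz":0,"wx":0,"wy":0,"wz":0},{"claw":0.01,"dx":0,"dy":0,"dz":0,"wx":0,"wy":0,"wz":0}])

```text
t: 11.7
eef_pos: [0.6068, 0.1811, 0.0416]
tool_rot: [0.0, 0.723, 0.691, 0.001]
contact_force: [1.0, 5.3, -1.8]
gripper_width: 0.183
grasp_force: 30.1
```

```bash
python3 - <<'E'
from h import *
p,_=read_camera("top");p2,_=read_camera("side")
g=np.hstack([cv2.resize(p[190:250,215:295],(400,300),interpolation=2),cv2.resize(p2[180:290,305:400],(400,463),interpolation=2)[150:450]])
cv2.imwrite("pics/c3.png",np.clip(g[:,:,::-1].astype(float)*1.7,0,255).astype(np.uint8))
E
```

```text
(no output)
```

View pics/c3.png

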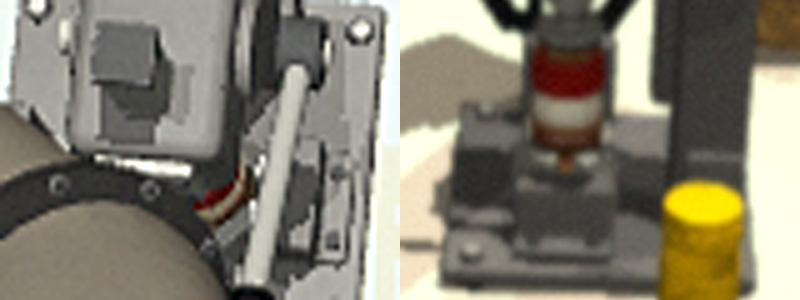

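Crank is at about 15.4 rad and the jar is upright in the V-block. I release, lift and turn for the lever.

>>> drive_tool(increments=[{"claw":0.05,"dx":0,"dy":0,"dz":0,"wx":0,"wy":0,"wz":0},{"claw":0.05,"dx":0,"dy":0,"dz":0,"wx":0,"wy":0,"wz":0},{"claw":0.05,"dx":0,"dy":0,"dz":0,"wx":0,"wy":0,"wz":0},{"claw":0.05,"dx":0,"dy":0,"dz":-0.03,"wx":0,"wy":0,"wz":0},{"claw":0.05,"dx":0,"dy":0,"dz":-0.04,"wx":0,"wy":0,"wz":0},{"claw":0.06,"dx":0,"dy":0,"dz":-0.04,"wx":0,"wy":0,"wz":0},{"claw":0.06,"dx":0,"dy":0,"dz":-0.03,"wx":0,"wy":0,"wz":-10},{"claw":0.06,"dx":0,"dy":0,"dz":-0.03,"wx":0,"wy":0,"wz":-10},{"claw":0.06,"dx":0,"dy":0,"dz":-0.03,"wx":0,"wy":0,"wz":-10},{"claw":0.06,"dx":0,"dy":0,"dz":-0.03,"wx":0,"wy":0,"wz":-10},{"claw":0.06,"dx":0,"dy":0,"dz":-0.03,"wx":0,"wy":0,"wz":-10},{"claw":0.06,"dx":0,"dy":0,"dz":-0.03,"wx":0,"wy":0,"wz":-10},{"claw":0.06,"dx":0,"dy":0,"dz":-0.03,"wx":0,"wy":0,"wz":-10},{"claw":0.06,"dx":0,"dy":0,"dz":-0.03,"wx":0,"wy":0,"wz":-10},{"claw":0.06,"dx":0,"dy":0,"dz":-0.03,"wx":0,"wy":0,"wz":-10},{"claw":0.06,"dx":0,"dy":0,"dz":0,"wx":0,"wy":0,"wz":0}])

```text
t: 13.8
eef_pos: [0.606, 0.1812, 0.4238]
tool_rot: [0.001, 0.023, 1.0, 0.001]
contact_force: [-0.1, -0.2, 0.5]
gripper_width: 0.701
grasp_force: 0.0
```

```bash
python3 - <<'E'
from h import *
o=get_obs();print(o["q"].round(2))
p,W=cloud("top");p2,V=cloud("side")
for C in(W,V):
    S=C.reshape(-1,3);b=S[(S[:,2]>.295)&(S[:,2]<.34)&(S[:,0]>.475)&(S[:,0]<.52)&(S[:,1]<-.01)&(S[:,1]>-.07)]
    print(len(b), b.mean(0) if len(b) else 0)
# side: jar cap / disc profile
g=np.hstack([cv2.resize(p[170:270,180:300],(400,333),interpolation=2),cv2.resize(p2[150:290,290:410],(400,467),interpolation=2)[:333]])
cv2.imwrite("pics/c4.png",np.clip(g[:,:,::-1].astype(float)*1.7,0,255).astype(np.uint8))
E
```

```text
[ 0.4   0.58 -1.27  1.38  0.55  1.57  0.71]
174 [ 0.49918556 -0.03556497  0.32556754]
155 [ 0.50177607 -0.04147865  0.31658044]
```

View pics/c4.png

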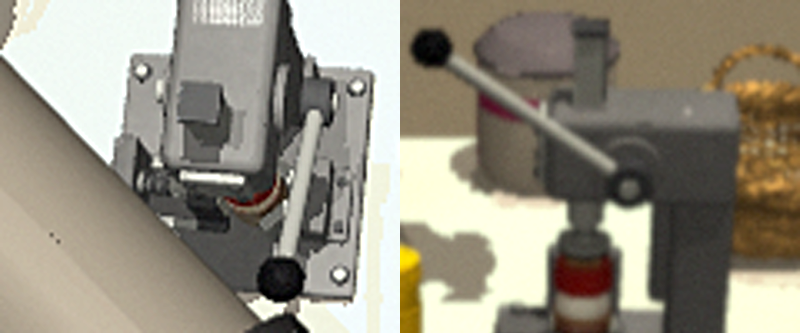

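>>> drive_tool(increments=[{"claw":0.06,"dx":0.012,"dy":-0.0275,"dz":0,"wx":0,"wy":0,"wz":0},{"claw":0.06,"dx":0.012,"dy":-0.0275,"dz":0,"wx":0,"wy":0,"wz":0},{"claw":0.06,"dx":0.012,"dy":-0.0275,"dz":0,"wx":0,"wy":0,"wz":0},{"claw":0.06,"dx":0.012,"dy":-0.0275,"dz":0,"wx":0,"wy":0,"wz":0},{"claw":0.06,"dx":0.012,"dy":-0.0275,"dz":0,"wx":0,"wy":0,"wz":0},{"claw":0.06,"dx":0.012,"dy":-0.0275,"dz":0,"wx":0,"wy":0,"wz":0},{"claw":0.06,"dx":0.012,"dy":-0.0275,"dz":0,"wx":0,"wy":0,"wz":0},{"claw":0.06,"dx":0.012,"dy":-0.0275,"dz":0,"wx":0,"wy":0,"wz":0},{"claw":0.06,"dx":0,"dy":0,"dz":0,"wx":0,"wy":0,"wz":0},{"claw":0.06,"dx":0,"dy":0,"dz":0,"wx":0,"wy":0,"wz":0}])

```text
t: 15.15
eef_pos: [0.4993, -0.0342, 0.4212]
tool_rot: [-0.0, 0.023, 1.0, -0.0]
contact_force: [0.7, 0.0, -1.0]
gripper_width: 0.702
grasp_force: 0.0
```

```bash
python3 - <<'E'
from h import *
o=get_obs();print(o["q"].round(3),o["eef_pos"])
p2,_=read_camera("side");cv2.imwrite("pics/s5.png",np.clip(p2[:320,:,::-1].astype(float)*1.5,0,255).astype(np.uint8))
E
```

```text
[ 1.079  0.303 -1.372  1.669  0.3    1.419  1.193] [ 0.49933199 -0.03419859  0.42120142]
```

View pics/s5.png

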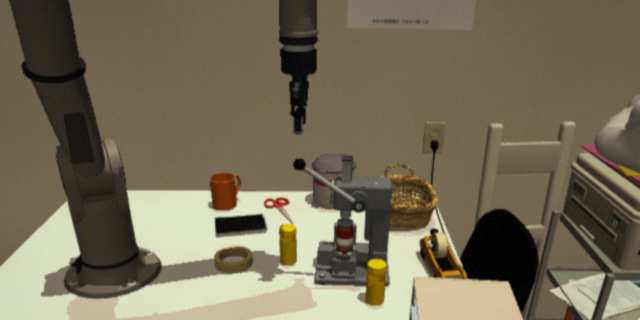

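Gripper hangs above the ball (299,130 over 299,164). I descend and grip.

>>> drive_tool(increments=[{"claw":0.06,"dx":0,"dy":0,"dz":0.03,"wx":0,"wy":0,"wz":0},{"claw":0.06,"dx":0,"dy":0,"dz":0.03,"wx":0,"wy":0,"wz":0},{"claw":0.06,"dx":0,"dy":0,"dz":0.03,"wx":0,"wy":0,"wz":0},{"claw":0.06,"dx":0,"dy":0,"dz":0.009,"wx":0,"wy":0,"wz":0},{"claw":0.06,"dx":0,"dy":0,"dz":0,"wx":0,"wy":0,"wz":0},{"claw":0.02,"dx":0,"dy":0,"dz":0,"wx":0,"wy":0,"wz":0},{"claw":0.02,"dx":0,"dy":0,"dz":0,"wx":0,"wy":0,"wz":0},{"claw":0.02,"dx":0,"dy":0,"dz":0,"wx":0,"wy":0,"wz":0},{"claw":0.02,"dx":0,"dy":0,"dz":0,"wx":0,"wy":0,"wz":0}], newtons=50)

```text
t: 16.32
eef_pos: [0.4997, -0.0336, 0.3233]
tool_rot: [0.0, 0.023, 1.0, 0.0]
contact_force: [-1.0, 3.9, 3.6]
gripper_width: 0.308
grasp_force: 48.9
```

```bash
python3 - <<'E'
from h import *
o=get_obs();print(o["q"].round(3),o["eef_pos"])
import numpy as np
# arc rows: lever 0->0.9 in 9 steps; tool dx=-press x, dz=down (mm)
t=np.radians(35)-np.arange(0,1.01,.1);x=-170*np.cos(t);z=170*np.sin(t)
for a in zip(np.arange(.1,1.01,.1).round(1),-np.diff(x).round(1),-np.diff(z).round(1)):print(*a)
E
```

```text
[ 1.004  0.381 -1.308  1.822  0.389  1.239  1.109] [ 0.49969251 -0.03364417  0.32330675]
0.1 9.0 14.4
0.2 7.6 15.2
0.3 6.0 15.9
0.4 4.4 16.4
0.5 2.7 16.8
0.6 1.0 17.0
0.7 -0.7 17.0
0.8 -2.4 16.8
0.9 -4.0 16.5
1.0 -5.7 16.0
```

>>> drive_tool(increments=[{"claw":0.02,"dx":0.0045,"dy":0,"dz":0.0072,"wx":0,"wy":0,"wz":0},{"claw":0.02,"dx":0.0045,"dy":0,"dz":0.0072,"wx":0,"wy":0,"wz":0},{"claw":0.02,"dx":0.0038,"dy":0,"dz":0.0076,"wx":0,"wy":0,"wz":0},{"claw":0.02,"dx":0.0038,"dy":0,"dz":0.0076,"wx":0,"wy":0,"wz":0},{"claw":0.02,"dx":0.003,"dy":0,"dz":0.008,"wx":0,"wy":0,"wz":0},{"claw":0.02,"dx":0.003,"dy":0,"dz":0.008,"wx":0,"wy":0,"wz":0},{"claw":0.02,"dx":0.0022,"dy":0,"dz":0.0082,"wx":0,"wy":0,"wz":0},{"claw":0.02,"dx":0.0022,"dy":0,"dz":0.0082,"wx":0,"wy":0,"wz":0},{"claw":0.02,"dx":0.0013,"dy":0,"dz":0.0084,"wx":0,"wy":0,"wz":0},{"claw":0.02,"dx":0.0013,"dy":0,"dz":0.0084,"wx":0,"wy":0,"wz":0},{"claw":0.02,"dx":0,"dy":0,"dz":0,"wx":0,"wy":0,"wz":0}])

```text
t: 17.7
eef_pos: [0.4702, -0.0323, 0.2437]
tool_rot: [0.0, 0.023, 1.0, 0.001]
contact_force: [-0.7, 6.0, 5.0]
gripper_width: 0.308
grasp_force: 50.4
```

>>> drive_tool(increments=[{"claw":0.02,"dx":0.0005,"dy":0,"dz":0.0085,"wx":0,"wy":0,"wz":0},{"claw":0.02,"dx":0.0005,"dy":0,"dz":0.0085,"wx":0,"wy":0,"wz":0},{"claw":0.02,"dx":-0.0003,"dy":0,"dz":0.0085,"wx":0,"wy":0,"wz":0},{"claw":0.02,"dx":-0.0004,"dy":0,"dz":0.0085,"wx":0,"wy":0,"wz":0},{"claw":0.02,"dx":-0.0012,"dy":0,"dz":0.0084,"wx":0,"wy":0,"wz":0},{"claw":0.02,"dx":-0.0012,"dy":0,"dz":0.0084,"wx":0,"wy":0,"wz":0},{"claw":0.02,"dx":-0.002,"dy":0,"dz":0.0082,"wx":0,"wy":0,"wz":0},{"claw":0.02,"dx":-0.002,"dy":0,"dz":0.0083,"wx":0,"wy":0,"wz":0},{"claw":0.02,"dx":0,"dy":0,"dz":0,"wx":0,"wy":0,"wz":0},{"claw":0.02,"dx":0,"dy":0,"dz":0,"wx":0,"wy":0,"wz":0}])

```text
t: 18.95
eef_pos: [0.4772, -0.0326, 0.1772]
tool_rot: [0.001, 0.023, 1.0, 0.001]
contact_force: [-1.1, 5.0, 8.2]
gripper_width: 0.31
grasp_force: 52.9
```

```bash
python3 - <<'E'
from h import *
o=get_obs();print(o["q"].round(3),o["eef_pos"])
z=o["eef_pos"][2]-.006;print("lever",np.radians(35)-np.arcsin((z-.22)/.17))
z0=np.load("side0.npz")["p"];p2,_=read_camera("side");np.save("s6.npy",p2)
c=lambda a:cv2.resize(a[185:255,315:375],(390,455),interpolation=2)
cv2.imwrite("pics/c6.png",np.clip(np.hstack([c(z0),c(p2)])[:,:,::-1].astype(float)*1.8,0,255).astype(np.uint8))
E
```

```text
[ 0.874  0.507 -1.163  2.039  0.571  0.966  0.938] [ 0.47718137 -0.03257045  0.17719718]
lever 0.9020375847654842
```

View pics/c6.png

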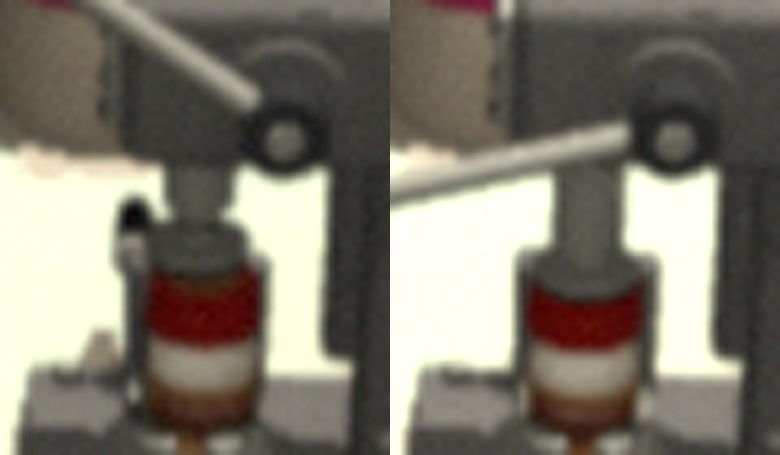

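```bash
python3 - <<'E'
from h import *
a=np.load("side0.npz")["p"].astype(float);b=np.load("s6.npy").astype(float)
ps=[read_camera("side")[0].astype(float) for _ in range(6)];b=np.mean(ps,0)
for nm,im in(("before",a),("now",b)):
    for c in (slice(343,347),slice(347,351)):
        s=im[210:246,c].mean(1);print(nm,c.start);print(*[f"{210+i}:{int(r)},{int(g)},{int(bb)}" for i,(r,g,bb) in enumerate(s)])
ram=np.array([.609,.0213])
for z in(.137,.135,.133,.124,.118):
    print(z,"disc front",proj("side",[ram[0],ram[1]-.021,z]).round(2),"disc top back-front",proj("side",[ram[0],ram[1]-.021,z+.009]).round(2),proj("side",[ram[0],ram[1],z+.009]).round(2))
E
```

```text
before 343
210:35,34,32 211:43,42,38 212:46,45,41 213:46,45,41 214:46,45,41 215:46,46,41 216:45,45,40 217:45,45,40 218:42,40,37 219:35,35,32 220:34,34,30 221:39,39,36 222:39,39,35 223:36,35,32 224:38,38,34 225:39,39,35 226:33,32,30 227:27,23,18 228:32,20,12 229:39,19,11 230:42,13,6 231:44,6,4 232:45,4,3 233:47,7,5 234:48,6,5 235:47,4,2 236:47,5,3 237:49,15,12 238:61,41,34 239:78,66,57 240:85,80,69 241:85,81,70 242:82,79,67 243:78,74,63 244:70,62,52 245:58,45,33
before 347
210:33,32,29 211:41,40,36 212:46,46,40 213:48,48,42 214:47,48,42 215:49,49,44 216:56,57,50 217:70,71,61 218:68,69,61 219:46,46,41 220:34,34,31 221:35,36,32 222:36,35,31 223:36,35,31 224:37,37,33 225:38,37,33 226:31,29,25 227:29,22,16 228:36,22,11 229:39,17,9 230:43,13,7 231:45,7,4 232:46,4,4 233:46,5,4 234:46,5,5 235:46,5,3 236:47,5,4 237:49,17,15 238:61,43,36 239:76,67,57 240:81,76,66 241:80,77,66 242:78,73,63 243:74,69,59 244:66,59,48 245:55,44,31
now 343
210:46,45,41 211:46,46,41 212:48,47,42 213:48,48,43 214:49,48,44 215:49,49,44 216:50,49,44 217:50,49,44 218:50,49,44 219:50,48,44 220:49,49,44 221:50,49,44 222:4
[... 513 characters left out ...]
6:39,39,34 227:39,39,35 228:41,41,37 229:39,38,35 230:33,27,24 231:36,12,9 232:45,5,3 233:48,5,4 234:49,6,4 235:49,6,4 236:48,5,3 237:49,10,7 238:57,31,26 239:71,58,50 240:82,76,65 241:84,80,68 242:82,78,67 243:78,73,62 244:72,66,55 245:62,53,41
0.137 disc front [[344.77 227.14]] disc top back-front [[344.87 223.95]] [[344.62 220.13]]
0.135 disc front [[344.75 227.85]] disc top back-front [[344.84 224.66]] [[344.6  220.84]]
0.133 disc front [[344.72 228.55]] disc top back-front [[344.82 225.37]] [[344.58 221.54]]
0.124 disc front [[344.63 231.71]] disc top back-front [[344.72 228.55]] [[344.48 224.69]]
0.118 disc front [[344.56 233.8 ]] disc top back-front [[344.66 230.66]] [[344.42 226.77]]
```

Disc has come down about 10.8 mm to contact (≈0.54–0.55 rad), which agrees with the nominal values. The last 0.05 rad remains.

>>> drive_tool(increments=[{"claw":0.02,"dx":-0.0012,"dy":0,"dz":0.004,"wx":0,"wy":0,"wz":0},{"claw":0.02,"dx":-0.0013,"dy":0,"dz":0.004,"wx":0,"wy":0,"wz":0},{"claw":0.02,"dx":0,"dy":0,"dz":0,"wx":0,"wy":0,"wz":0},{"claw":0.02,"dx":0,"dy":0,"dz":0,"wx":0,"wy":0,"wz":0},{"claw":0.02,"dx":0,"dy":0,"dz":0,"wx":0,"wy":0,"wz":0},{"claw":0.02,"dx":0,"dy":0,"dz":0,"wx":0,"wy":0,"wz":0}])

```text
t: 20.05
eef_pos: [0.4798, -0.0327, 0.1694]
tool_rot: [0.001, 0.023, 1.0, 0.001]
contact_force: [0.3, 3.8, 9.2]
gripper_width: 0.309
grasp_force: 53.4
```

```bash
python3 - <<'E'
from h import *
o=get_obs();z=o["eef_pos"][2]-.006;print(o["eef_pos"],"lever",np.radians(35)-np.arcsin((z-.22)/.17))
# lever angle from rod in side image
p,V=cloud("side");S=V.reshape(-1,3);s=S[(S[:,0]>.53)&(S[:,0]<.61)&(S[:,1]<-.028)&(S[:,1]>-.06)&(S[:,2]>.165)&(S[:,2]<.225)]
c=np.polyfit(s[:,0],s[:,2],1);print("rod",len(s),np.degrees(np.arctan(c[0])),np.radians(35)+np.arctan(c[0]))
g=cv2.resize(p[185:255,310:380],(560,560),interpolation=2)
cv2.imwrite("pics/c7.png",np.clip(g[:,:,::-1].astype(float)*2.2,0,255).astype(np.uint8))
E
```

```text
[ 0.47979022 -0.03269679  0.16935109] lever 0.9505913571726834
rod 175 18.038133081806222 0.9256900513884456
```

View pics/c7.png

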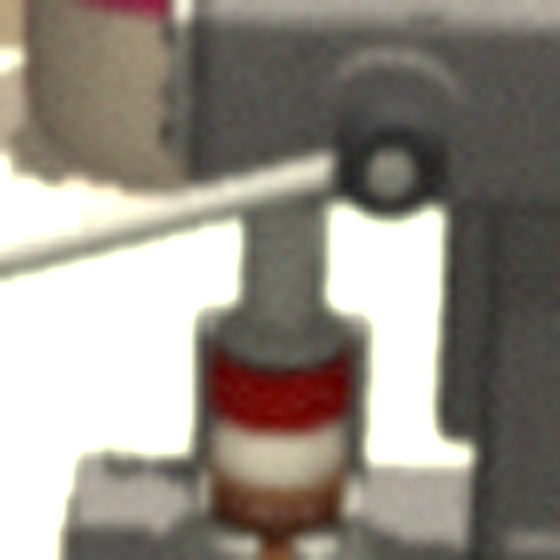

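The side view shows the foot pressed on the cap at (280,345), the jar upright, and the sleeve down at the foot. The lever is at about 0.95 rad, so I hand in.

```bash
python3 -c "
from station import *
print(hand_in())"
```

```text
the job is handed in; nothing more can be done
None
```

I handed the job in at about 20 s with the jar clamped (crank about 15.4 rad) and the lever still held at about 0.95 rad, which puts the foot about 8 mm in; both figures are worked out from arm positions and pictures rather than read directly, and the black ring was too small to see in the camera.

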